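# Find and seat the rocking lid on a rack of hearing-aid drying pots

## Robot

A 6-joint arm with a two-finger parallel gripper is mounted at the origin on the work surface. World frame = base frame: x ahead of the robot, y to its left, z up, the work surface at z = 0. Lengths are in m, angles in rad, forces in N, time in s.
With the tool pointing down it reaches from about 0.35 to 0.775 m from the base axis. Payload 5.5 kg.
Tool frame: the origin (TCP) lies between the finger pads; the fingertips stand 22 mm ahead of it and the grasp point (between the pads) lies 3 mm ahead of it (env.finger_overhang is the distance from the TCP to the fingertips, in m); y points along the fingers, x is the direction in which the jaws open and shut, and the axes are right-handed (so a half turn about y gives the same grasp; the last joint's range is limited). The gripper opens to 85 mm and grips with 20 to 120 N. Pads are 22 mm wide; open, the fingers measure 114 mm over their backs; the gripper's body (76 mm by 85 mm) begins 54 mm behind the grasp point. The pads swing forward as they close: fully open they stand 13 mm farther back than shut.
Start: joints at [1.195, 0.313, 0.046, 1.304, 0, 1.431], TCP at [0.134, 0.559, 0.253] pointing down, gripper open.
Joint ranges: [-2.76, 2.76], [-0.86, 1.69], [-1.03, 1.26], [-2.2, 2.34], [-1.47, 1.5], [-3.14, 3.14]. Speed limits (rad/s): [2.57, 2.57, 3.14, 3.14, 3.14, 3.14].

## Interface

Orientations are given as a unit quaternion [w, x, y, z].
In Python, from workcell import monitor, cams, job, env gives the robot as it stands.
- The arm moves only by the tool drive_tool, never from a script. Its argument "plan" is text: rows parted by semicolons, each of 7 numbers parted by spaces: the opening, from -1 (shut) to 1 (fully open), then the shift along the tool's x, y, z in mm, then the turn, a rotation vector about the tool's x, y, z in degrees. In form: gripper x y z rx ry rz; .... A call has 1 to 8 rows; each row shifts and turns the pose as measured when the row begins, along the tool's axes as they then stand; what a row does not reach is not made up. A row lasts 1/8 s, in which the tool goes at most 62.5 mm and 10.7 degrees, less where a joint would pass 70% of its speed; a pose out of reach is approached as far as the arm can. A call is refused whole if a number of a shift passes 62.5 or a number of a turn 10.7, either way. A call with a gripper value outside its range is refused whole. The fingers move at their own pace and stop on an object; "grip_force" is the grip in N (left out, the last holds). Time passes only in rows, so rows that do not move let the fingers close. It gives the time, the measured TCP pose, the force and the opening at its end, in the units of the state.
- monitor.get_state(): the state, without advancing time (a new reading comes with each control period).
- cams.read_camera(name): name is "scene" or "side" or "wrist"; returns (picture, depth): 384x512x3 uint8, red, green, blue; 384x512 float32, m along the optical axis (not along the pixel's ray), 0 where there is no reading.
- cams.calibration(name): a dict with "fx", "fy", "cx", "cy" (pixels), "D" ([k1, k2, p1, p2, k3] as OpenCV has them; the pictures are not rectified), "R" (3x3) and "t" (3): a world point X has camera coordinates R X + t. Camera axes: x right, y down, z forward; pixel columns grow to the right and rows downward; lengths in m; the calibration is good to about 2 mm. A picture is of the moment at which its call begins: read the wrist's pose just before it. calibration takes no time and is no camera call; for the wrist camera it gives the pose at the moment of the call.
- job.hand_in(): hands the job in, once; it reports no verdict.
The state is a dict: "clock": time; "joint_pos": joint angles; "qvel": joint speeds; "tau": joint torques, N m; "tcp_pos": TCP position; "orientation": TCP orientation; "wrist_force": force on the tool from outside, world axes, zero at the start; "ft_torque": the same for the moment, N m; "finger_gap": finger opening in m.
Only numpy, scipy, OpenCV 4.12 (cv2) and the standard library are available. Lean on these libraries where they do the work, as an engineer would, in place of code of your own. Each camera call takes 0.05 s, during which the arm holds its last target.

## Task

One of the four lids on the hearing-aid drying pots is not down in its pot and rocks. Press with a fingertip on the lids, out near the rim, until you have found the one that rocks, then push that lid sideways over its pot until it drops fully home and lies flat on the rim like the other three. Do not lift or pick up any lid, and leave the other things on the bench where they are.

Things in the scene. Friction and masses are not known exactly. Their poses are not given: they have to be found in the camera images.
- rack: Low grey plastic tray, 96 x 496 mm, that does not move; its four wells stand in one row, 120 mm apart, and hold the four pots. Origin: centre of its underside, on the bench; y runs along the row, x across it. The wells lie at y = -180, -60, 60 and 180 mm, x = 0.
- pot_a: One of four identical pale grey round pots, 52 mm high, held upright and fast in the rack; any pot may stand in any well. Mouth 58 mm inside, rim 68 mm outside, 5 mm wide, body 63 mm. Origin: centre of its underside, 10 mm above the bench, so its rim is 62 mm above the bench; z up; its turn about z means nothing.
- pot_b: One of four identical pale grey round pots, 52 mm high, held upright and fast in the rack; any pot may stand in any well. Mouth 58 mm inside, rim 68 mm outside, 5 mm wide, body 63 mm. Origin: centre of its underside, 10 mm above the bench, so its rim is 62 mm above the bench; z up; its turn about z means nothing.
- pot_c: One of four identical pale grey round pots, 52 mm high, held upright and fast in the rack; any pot may stand in any well. Mouth 58 mm inside, rim 68 mm outside, 5 mm wide, body 63 mm. Origin: centre of its underside, 10 mm above the bench, so its rim is 62 mm above the bench; z up; its turn about z means nothing.
- pot_d: One of four identical pale grey round pots, 52 mm high, held upright and fast in the rack; any pot may stand in any well. Mouth 58 mm inside, rim 68 mm outside, 5 mm wide, body 63 mm. Origin: centre of its underside, 10 mm above the bench, so its rim is 62 mm above the bench; z up; its turn about z means nothing.
- lid_a: Loose white round lid of pot_a, 18 to 33 g, same as the other three. Flat flange 74 mm across, 3.5 mm thick; under it a plug 55 mm across, 4 mm deep, that drops into the pot's mouth with 1.5 mm play all round. Origin: on the lid's axis, at the underside of the flange; z up. Home: origin 52 mm above the pot's origin, top 65.5 mm above the bench, no rocking.
- lid_b: Loose white round lid of pot_b, 18 to 33 g, same as the other three. Any of the four may be the one not home. That lid lies 4.5 to 6 mm off its pot's axis, to any side, with its plug up on the rim on that side: this side is raised and overhangs, the opposite side lies on the rim; it tilts about 5 degrees, so its middle is about 3 mm up.
- lid_c: Loose white round lid of pot_c, 18 to 33 g, same as the other three. Pressed on its raised side, well out (it pivots about 12 mm from its middle; 24 mm out is good), the lid not home gives at once and tips level, its top then 4 mm above one at home, and tips back when released; pressed in its middle or on its low side it stays. A lid at home does not move when pressed.
- lid_d: Loose white round lid of pot_d, 18 to 33 g, same as the other three. Pushed at its overhanging edge towards the pot's axis, the lid not home slides with almost no force and drops in by itself; pushed too far, its plug stops against the inside of the pot. Between the edges of neighbouring lids there are at least 40 mm.
- processor: Bystander: matte grey behind-the-ear cochlear sound processor lying on its side, about 35 x 60 mm, 9 mm high, beyond the rack. Origin: near its middle, on the bench.
- tweezers: Bystander: steel tweezers lying flat, 120 mm long along their y, 14 mm wide, 4 mm high, beyond the rack. Origin: their middle, on the bench.
- denture_cup: Bystander: open blue plastic denture cup, 90 mm across the rim with a thumb tab standing out 9 mm, 70 mm high, empty, between the rack and the robot. Origin: centre of its underside.
- vial: Bystander: clear vial of spare domes with a white cap, 27 mm across, 48 mm high, standing between the rack and the robot. Origin: centre of its underside.

How it is judged:
By the outcome, as a careful person would: the job done as asked, in the order asked, and still so for the second after the job is handed in, with the robot touching nothing.
It also fails if it takes over 72 s, if anything falls off the work surface, if the arm or the gripper's body presses on something with over 40 N, if the wrist force passes 120 N, or if a joint passes its speed limit or range.

## Working session

There is one attempt and no reset: what is moved stays moved. The work goes in short steps, Python scripts to look and compute and a tool call to move; the robot and the scene stay as the last step left them, time stands still between calls to the robot, and variables do not carry over. Pictures are saved under pics/ and viewed, and the job is handed in when it is done.

Besides the shell and the picture viewer there is one more tool, called as a command line: name --argument value ..., lists and objects as JSON in quotes. drive_tool: Moves the arm, as the interface text tells. Its arguments: {"type":"object","properties":{"plan":{"type":"string"},"grip_force":{"type":"number"}},"required":["plan"]}

```bash
mkdir -p pics; ls; python3 - <<'E'
from workcell import monitor,cams,job,env
import cv2,numpy as np
s=monitor.get_state();print(s);print(env.finger_overhang)
for n in ("scene","side","wrist"):
    p,d=cams.read_camera(n);c=cams.calibration(n);print(n,{k:np.round(v,4).tolist() for k,v in c.items()})
    cv2.imwrite(f"pics/{n}0.png",p[:,:,::-1]);np.savez(f"pics/{n}0.npz",p=p,d=d,**c)
E
```

```text
pics
{'clock': 0.0, 'joint_pos': array([ 1.19547529e+00,  3.13970549e-01,  4.49539006e-02,  1.30362200e+00,
       -2.36587151e-05,  1.43117124e+00]), 'qvel': array([ 0.00030787,  0.00010721,  0.00030618,  0.00211915, -0.00085205,
        0.00158962]), 'tau': array([ 1.94687163e-03, -4.80621350e+01,  2.98537052e+01,  1.89912989e-02,
       -2.13070161e-04,  5.17108532e-06]), 'tcp_pos': array([0.13412098, 0.55863147, 0.25241558]), 'orientation': array([-0.55498409,  0.55565477,  0.43718564, -0.43830257]), 'wrist_force': array([ 0.37483901, -0.48670937, -0.1047739 ]), 'ft_torque': array([-0.02615274, -0.03226284, -0.02878589]), 'finger_gap': 0.08518916226074241}
0.022
scene {'fx': 478.5625, 'fy': 478.5625, 'cx': 247.4436, 'cy': 191.8789, 'D': [0.0177, 0.0, 0.0, 0.0, 0.0], 'R': [[-0.7648, 0.6441, -0.0153], [0.5392, 0.6269, -0.5623], [-0.3526, -0.4383, -0.8268]], 't': [0.405, -0.2851, 1.0413]}
side {'fx': 397.161, 'fy': 397.161, 'cx': 252.2077, 'cy': 189.9313, 'D': [-0.0241, 0.0, 0.0, 0.0, 0.0], 'R': [[0.7694, -0.6387, -0.0131], [-0.3617, -0.4186, -0.833], [0.5265, 0.6456, -0.5531]], 't': [-0.4068, 0.2768, 0.4492]}
wrist {'fx': 343.4338, 'fy': 343.4338, 'cx': 258.119, 'cy': 196.1775, 'D': [-0.0937, 0.0, 0.0, 0.0, 0.0], 'R': [[0.2347, 0.9721, -0.001], [0.9318, -0.2247, 0.2851], [0.2769, -0.0679, -0.9585]], 't': [-0.5746, -0.0367, 0.38]}
```

View pics.

View pics/scene0.png

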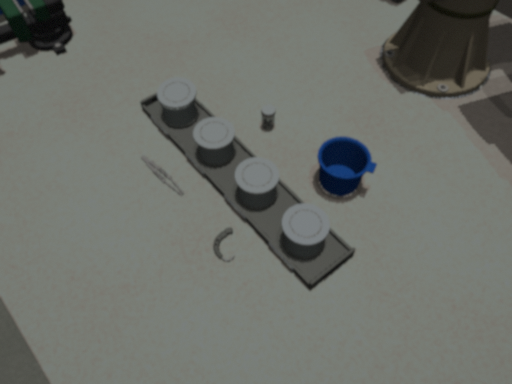

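View pics/side0.png

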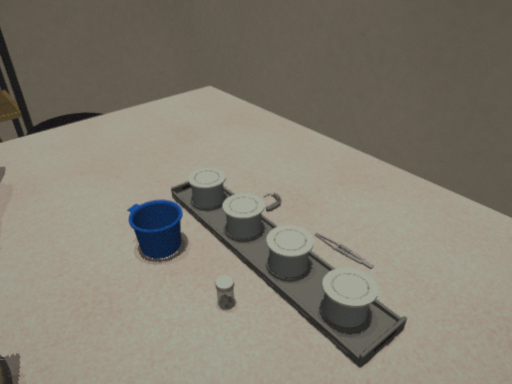

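View pics/wrist0.png

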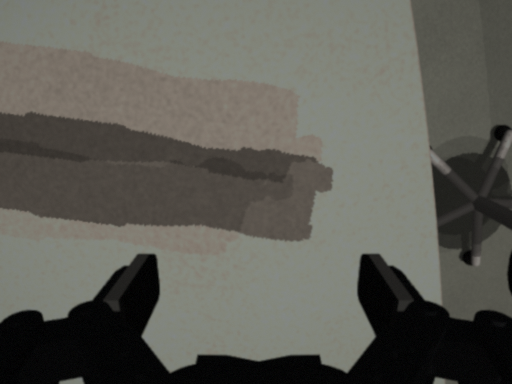

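The scene view shows the lids at about (177,94), (214,134), (257,175) and (305,224). The side view shows them at (208,178), (244,207), (290,240) and (349,289). The cup and vial stand on the robot side of the rack, and the processor and tweezers lie beyond it. Next I'll measure.

```bash
cat > h.py <<'E'
import numpy as np,cv2
def load(f): 
    z=np.load(f);return {k:z[k] for k in z.files}
def K(c): return np.array([[c['fx'],0,c['cx']],[0,c['fy'],c['cy']],[0,0,1.]])
def und(c,uv): return cv2.undistortPoints(np.asarray(uv,float).reshape(-1,1,2),K(c),np.asarray(c['D'],float)).reshape(-1,2)
def ray_plane(c,uv,z):
    n=und(c,uv);d=np.c_[n,np.ones(len(n))]@c['R'];o=-c['R'].T@c['t']
    return o+d*((z-o[2])/d[:,2])[:,None]
def depth_pts(c,uv,dep):
    n=und(c,uv);X=np.c_[n,np.ones(len(n))]*np.asarray(dep)[:,None]
    return (X-c['t'])@c['R']
def proj(c,X):
    r=cv2.Rodrigues(np.asarray(c['R'],float))[0];return cv2.projectPoints(np.asarray(X,float).reshape(-1,1,3),r,np.asarray(c['t'],float),K(c),np.asarray(c['D'],float))[0].reshape(-1,2)
E
python3 - <<'E'
from h import *
seeds={'scene':[(177,94),(214,134),(257,175),(305,224)],'side':[(349,289),(290,240),(244,207),(208,178)]}
for n in seeds:
    c=load(f'pics/{n}0.npz');p=c['p'];d=c['d']
    v,u=np.mgrid[0:384,0:512];uv=np.c_[u.ravel(),v.ravel()]
    X=depth_pts(c,uv,d.ravel()).reshape(384,512,3)
    g=p.max(2)
    for s in seeds[n]:
        print(n,s,p[s[1],s[0]],X[s[1],s[0]].round(4),p[s[1]+20,s[0]])
        m=(X[:,:,2]>.056)&(X[:,:,2]<.08)&(d>0)&(np.hypot(*(X[:,:,:2]-X[s[1],s[0],:2]).transpose(2,0,1))<.05)
        q=X[m];
        A=np.c_[q[:,:2]-q[:,:2].mean(0),np.ones(len(q))];b,*_=np.linalg.lstsq(A,q[:,2],rcond=None)
        for _ in range(3):
            r=np.abs(A@b-q[:,2])<.003;b,*_=np.linalg.lstsq(A[r],q[r,2],rcond=None)
        print('  n',len(q),'mean',q.mean(0).round(4),'slope deg',np.degrees(b[:2]).round(2),b[2].round(4),'res',np.std((A@b-q[:,2])[r]).round(5))
E
```

```text
scene (177, 94) [121 127 127] [ 0.5165 -0.2185  0.0704] [39 43 41]
  n 1062 mean [ 0.5152 -0.2225  0.0682] slope deg [-2.91 -3.75] 0.0687 res 0.00122
scene (214, 134) [122 127 127] [ 0.5221 -0.0991  0.0652] [39 41 39]
  n 1102 mean [ 0.5211 -0.1012  0.0661] slope deg [-0.01 -0.17] 0.0663 res 0.00112
scene (257, 175) [123 128 128] [0.5241 0.0197 0.0673] [44 48 46]
  n 1303 mean [0.5239 0.0185 0.0661] slope deg [-0.03 -0.2 ] 0.0662 res 0.00107
scene (305, 224) [121 127 128] [0.5286 0.1385 0.0661] [ 95  99 100]
  n 1592 mean [0.5276 0.1382 0.066 ] slope deg [-0.14 -0.07] 0.066 res 0.00109
side (349, 289) [165 168 153] [ 0.5066 -0.2305  0.0693] [65 69 62]
  n 1763 mean [ 0.5104 -0.2287  0.0685] slope deg [-2.63 -2.88] 0.0687 res 0.00081
side (290, 240) [165 168 154] [ 0.5194 -0.1048  0.0657] [66 68 64]
  n 1268 mean [ 0.518  -0.1059  0.0657] slope deg [0.09 0.39] 0.0659 res 0.0008
side (244, 207) [163 166 152] [0.5202 0.0109 0.0651] [64 65 61]
  n 908 mean [0.5212 0.0137 0.0657] slope deg [0.29 0.27] 0.066 res 0.00081
side (208, 178) [163 166 152] [0.5271 0.132  0.0651] [66 67 63]
  n 684 mean [0.5248 0.1332 0.0655] slope deg [0.22 0.35] 0.066 res 0.00082
```

```bash
python3 - <<'E'
import cv2
a=cv2.imread('pics/scene0.png')[70:290,130:360];cv2.imwrite('pics/sc_crop.png',cv2.resize(a,None,fx=2.6,fy=2.6,interpolation=cv2.INTER_CUBIC)*1)
a=cv2.imread('pics/side0.png')[160:360,160:410];cv2.imwrite('pics/si_crop.png',cv2.resize(a,None,fx=2.9,fy=2.9,interpolation=cv2.INTER_CUBIC))
E
```

```text
(no output)
```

View pics/sc_crop.png

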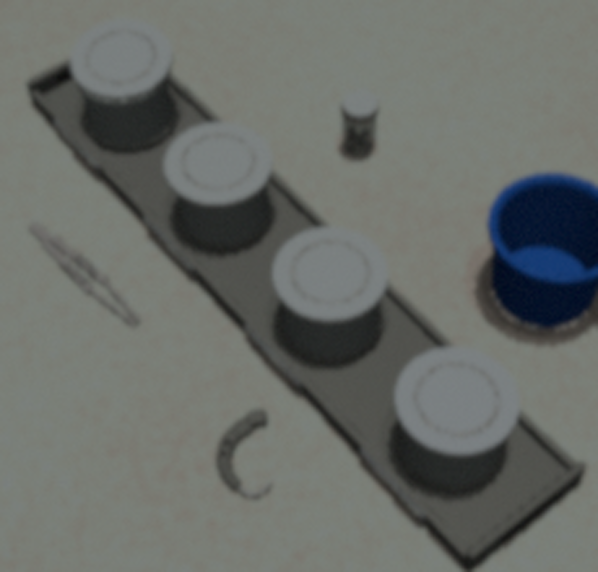

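View pics/si_crop.png

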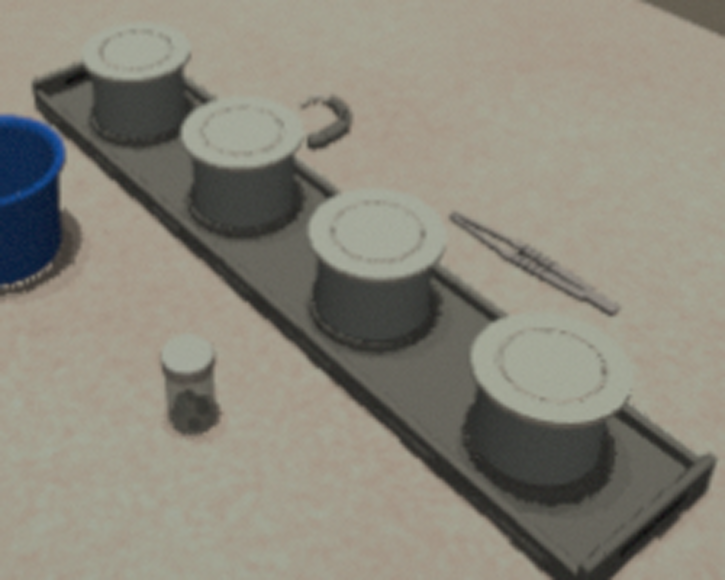

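```bash
cat >> h.py <<'E'
from scipy.optimize import least_squares
def circ(P):
    f=lambda a:np.hypot(P[:,0]-a[0],P[:,1]-a[1])-a[2]
    r=least_squares(f,[*P.mean(0),.037],loss='soft_l1',f_scale=.001);return r.x,np.std(f(r.x))
E
python3 - <<'E'
from h import *
seeds={'scene':[(177,94),(214,134),(257,175),(305,224)],'side':[(349,289),(290,240),(244,207),(208,178)]}
res={}
for n in seeds:
    c=load(f'pics/{n}0.npz');p=c['p'];d=c['d']
    o=-c['R'].T@c['t'];print(n,'cam at',o.round(3))
    v,u=np.mgrid[0:384,0:512];uv=np.c_[u.ravel(),v.ravel()]
    X=depth_pts(c,uv,d.ravel()).reshape(384,512,3)
    for i,s in enumerate(seeds[n]):
        g=p.max(2).astype(float)
        near=(np.hypot(*(X[:,:,:2]-X[s[1],s[0],:2]).transpose(2,0,1))<.05)
        m=((X[:,:,2]>.059)&(X[:,:,2]<.08)&near&(g>0.62*g[s[1],s[0]])).astype(np.uint8)
        cs=max(cv2.findContours(m,0,1)[0],key=cv2.contourArea)
        # upper surface: rim of flange; cast on top plane
        P=ray_plane(c,cs.reshape(-1,2),.0655 if i else .0685)
        a,sd=circ(P[:,:2]);e=cv2.fitEllipse(cs)
        print(n,i,a.round(4),sd.round(4),'ell',np.round(e[0],1)); res[n,i]=a
for i in range(4): print(i,((res['scene',i]+res['side',i])/2).round(4))
w=load('pics/wrist0.npz');print('wristcam',(-w['R'].T@w['t']).round(3))
# rack edges via dark mask, vial/cup position via depth
c=load('pics/side0.npz');X=depth_pts(c,np.c_[np.mgrid[0:384,0:512][1].ravel(),np.mgrid[0:384,0:512][0].ravel()],c['d'].ravel()).reshape(384,512,3)
for nm,(uu,vv) in dict(vial=(225,284),cup=(160,210)).items(): print(nm,X[vv,uu].round(3))
E
```

```text
scene cam at [0.831 0.374 0.707]
scene 0 [ 0.5134 -0.2257  0.0388] 0.0018 ell [176.3  92.3]
scene 1 [ 0.5199 -0.103   0.0368] 0.0006 ell [213.6 132.4]
scene 2 [0.523  0.0172 0.0368] 0.0006 ell [256.5 174.8]
scene 3 [0.5268 0.1373 0.0368] 0.0005 ell [305.3 223.6]
side cam at [ 0.177 -0.434  0.474]
side 0 [ 0.5127 -0.2267  0.0349] 0.0011 ell [349.9 286.6]
side 1 [ 0.5203 -0.1035  0.0368] 0.0006 ell [289.9 240.2]
side 2 [0.5236 0.0169 0.0368] 0.0007 ell [243.3 205.1]
side 3 [0.5273 0.1369 0.0369] 0.0009 ell [206.6 177.2]
0 [ 0.513  -0.2262  0.0368]
1 [ 0.5201 -0.1032  0.0368]
2 [0.5233 0.0171 0.0368]
3 [0.5271 0.1371 0.0369]
wristcam [0.064 0.576 0.374]
vial [ 0.396 -0.1    0.05 ]
cup [0.411 0.117 0.052]
```

```bash
cat > mv.py <<'E'
import sys,numpy as np
from scipy.spatial.transform import Rotation as Ro
from workcell import monitor
def cur():
    s=monitor.get_state();q=s['orientation'];R=Ro.from_quat([q[1],q[2],q[3],q[0]]).as_matrix();return s,R
def plan(x,y,z,ang,n):
    s,R=cur();p=s['tcp_pos'];a0=np.degrees(np.arctan2(R[1,2],R[0,2]));da=(ang-a0+180)%360-180
    D=(np.array([x,y,z])-p)/n*1000
    print('tcp',p.round(4),'ang',a0.round(2),'y axis',R[:,1].round(4),'F',s['wrist_force'].round(2),'gap',s['finger_gap'].round(4),'t',s['clock'])
    for i in range(n):
        a=np.radians(a0+da*i/n);zx=np.array([np.cos(a),np.sin(a),0]);xx=np.array([np.sin(a),-np.cos(a),0])
        print(f"{D@xx:.1f} {-D[2]:.1f} {D@zx:.1f} 0 {-da/n:.2f} 0")
if __name__=='__main__': plan(*map(float,sys.argv[1:5]),int(sys.argv[5]))
E
python3 mv.py .45 .2 .25 86.6 9
```

```text
Traceback (most recent call last):
  File "mv.py", line 13, in <module>
    if __name__=='__main__': plan(*map(float,sys.argv[1:5]),int(sys.argv[5]))
                             ~~~~^^^^^^^^^^^^^^^^^^^^^^^^^^^^^^^^^^^^^^^^^^^^
  File "mv.py", line 9, in plan
    print('tcp',p.round(4),'ang',a0.round(2),'y axis',R[:,1].round(4),'F',s['wrist_force'].round(2),'gap',s['finger_gap'].round(4),'t',s['clock'])
                                                                                                          ^^^^^^^^^^^^^^^^^^^^^
AttributeError: 'float' object has no attribute 'round'
```

```bash
sed -i "s/s\['finger_gap'\].round(4)/round(s['finger_gap'],4)/" mv.py; python3 mv.py .45 .2 .25 86.6 9
```

```text
tcp [0.1342 0.5588 0.2526] ang 166.49 y axis [-5.0e-04 -1.3e-03 -1.0e+00] F [-0.65 -0.53  0.82] gap 0.0857 t 0.15
-30.6 0.3 -43.4 0 8.88 0
-23.5 0.3 -47.6 0 8.88 0
-15.9 0.3 -50.7 0 8.88 0
-7.9 0.3 -52.5 0 8.88 0
0.3 0.3 -53.1 0 8.88 0
8.5 0.3 -52.4 0 8.88 0
16.5 0.3 -50.5 0 8.88 0
24.1 0.3 -47.3 0 8.88 0
31.1 0.3 -43.0 0 8.88 0
```

drive_tool --plan "-1 -30 0 -43 0 9 0; -1 -23 0 -48 0 9 0; -1 -16 0 -51 0 9 0; -1 -8 0 -52 0 9 0; -1 0 0 -53 0 9 0; -1 8 0 -52 0 9 0; -1 16 0 -50 0 9 0; -1 24 0 -47 0 9 0" --grip_force 40

```text
clock: 1.15
tcp_pos: [0.4108, 0.228, 0.2505]
orientation: [-0.706, 0.708, 0.016, -0.017]
wrist_force: [0.3, 1.0, 0.7]
finger_gap: 0.0003
```

```bash
python3 mv.py .4966 -.2437 .17 47 8
```

```text
tcp [0.4108 0.228  0.2505] ang 92.63 y axis [-0.0012 -0.0023 -1.    ] F [0.26 0.97 0.67] gap 0.0003 t 1.15
8.0 10.1 -59.4 0 5.70 0
13.9 10.1 -58.3 0 5.70 0
19.6 10.1 -56.6 0 5.70 0
25.1 10.1 -54.4 0 5.70 0
30.4 10.1 -51.6 0 5.70 0
35.4 10.1 -48.4 0 5.70 0
40.0 10.1 -44.6 0 5.70 0
44.3 10.1 -40.4 0 5.70 0
```

drive_tool --plan "-1 8 6 -59 0 5.7 0; -1 14 6 -58 0 5.7 0; -1 20 6 -57 0 5.7 0; -1 25 6 -54 0 5.7 0; -1 30 6 -52 0 5.7 0; -1 35 6 -48 0 5.7 0; -1 40 6 -45 0 5.7 0; -1 44 6 -40 0 5.7 0"

```text
clock: 2.15
tcp_pos: [0.493, -0.2587, 0.2015]
orientation: [-0.654, 0.654, -0.267, 0.269]
wrist_force: [1.1, 0.1, -0.5]
finger_gap: 0.0
```

```bash
python3 mv.py .4966 -.2437 .17 47 2; python3 - <<'E'
from workcell import monitor,cams
import cv2,numpy as np
p,d=cams.read_camera("wrist");c=cams.calibration("wrist");np.savez("pics/w1.npz",p=p,d=d,**c);cv2.imwrite("pics/w1.png",p[:,:,::-1])
E
```

```text
tcp [ 0.493  -0.2587  0.2015] ang 45.45 y axis [ 0.0023 -0.0012 -1.    ] F [ 1.12  0.11 -0.47] gap 0.0 t 2.15
-4.0 15.7 6.6 0 -0.78 0
-3.9 15.7 6.7 0 -0.78 0
```

View pics/w1.png

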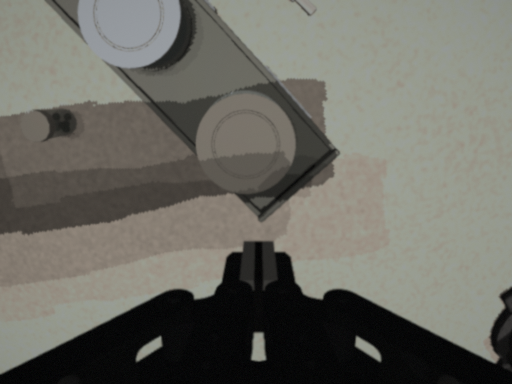

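The wrist view shows the suspect lid, in shadow, at about (246,142), and the closed fingertips at (259,250), just outside its raised side. I'll refine with this picture.

```bash
python3 - <<'E'
from h import *
c=load('pics/w1.npz');d=c['d'];v,u=np.mgrid[0:384,0:512]
X=depth_pts(c,np.c_[u.ravel(),v.ravel()],d.ravel()).reshape(384,512,3)
near=np.hypot(u-246,v-142)<75
m=(near&(X[:,:,2]>.057)&(X[:,:,2]<.08)&(d>0));m[235:]=False
q=X[m];b=None;A=np.c_[q[:,:2]-[.513,-.226],np.ones(len(q))];r=np.ones(len(q),bool)
for _ in range(4):
    b,*_=np.linalg.lstsq(A[r],q[r,2],rcond=None);r=np.abs(A@b-q[:,2])<.003
print('slope deg',np.degrees(b[:2]).round(2),'z',b[2],'up dir',np.degrees(np.arctan2(b[1],b[0])))
cs=max(cv2.findContours(m.astype(np.uint8),0,1)[0],key=cv2.contourArea).reshape(-1,2)
for z in(.0655,.0687): print(z,circ(ray_plane(c,cs,z)[:,:2]))
print(circ(X[cs[:,1],cs[:,0],:2]))
# other lid at 129,12 partially; fingertip pts
print('tip',X[246:262,258].round(3)[::4], X[250,238:282:6].round(3))
E
```

```text
slope deg [-2.94 -3.79] z 0.06717592468874248 up dir -127.83061788754985
0.0655 (array([ 0.51391656, -0.23386645,  0.03750294]), np.float64(0.0006658439078336254))
0.0687 (array([ 0.51430891, -0.23361404,  0.03703407]), np.float64(0.0006574790923694943))
(array([ 0.51449066, -0.23327868,  0.03700414]), np.float64(0.0005658976819120858))
tip [[ 0.502 -0.258  0.189]
 [ 0.502 -0.258  0.192]
 [ 0.502 -0.258  0.196]
 [ 0.502 -0.258  0.201]] [[ 0.423 -0.31  -0.001]
 [ 0.497 -0.254  0.191]
 [ 0.5   -0.256  0.192]
 [ 0.501 -0.258  0.192]
 [ 0.503 -0.259  0.192]
 [ 0.505 -0.261  0.192]
 [ 0.507 -0.263  0.192]
 [ 0.453 -0.34  -0.   ]]
```

```bash
cat > wl.py <<'E'
import sys
from h import *
from workcell import monitor,cams
n=sys.argv[1];cx,cy=float(sys.argv[2]),float(sys.argv[3])
s0=monitor.get_state();c=cams.calibration("wrist");p,d=cams.read_camera("wrist");s1=monitor.get_state()
print('tcp',s0['tcp_pos'].round(4),s1['tcp_pos'].round(4),'F',s1['wrist_force'].round(2))
np.savez(f"pics/{n}.npz",p=p,d=d,**c);cv2.imwrite(f"pics/{n}.png",p[:,:,::-1])
v,u=np.mgrid[0:384,0:512]
X=depth_pts(c,np.c_[u.ravel(),v.ravel()],d.ravel()).reshape(384,512,3)
m=(np.hypot(X[:,:,0]-cx,X[:,:,1]-cy)<.055)&(X[:,:,2]>.057)&(X[:,:,2]<.08)&(d>0);m[230:]=False
cs=max(cv2.findContours(m.astype(np.uint8),0,1)[0],key=cv2.contourArea).reshape(-1,2)
q=X[m];A=np.c_[q[:,:2]-[cx,cy],np.ones(len(q))];r=np.ones(len(q),bool)
for _ in range(4):
    b,*_=np.linalg.lstsq(A[r],q[r,2],rcond=None);r=np.abs(A@b-q[:,2])<.003
print('slope deg',np.degrees(b[:2]).round(2),'z',b[2].round(4),'up dir',np.degrees(np.arctan2(b[1],b[0])).round(1))
print('circle',circ(X[cs[:,1],cs[:,0],:2]))
E
python3 wl.py w2 .513 -.226; python3 mv.py .4966 -.2437 .17 47 2
```

```text
tcp [ 0.4941 -0.2661  0.2002] [ 0.4934 -0.2623  0.2003] F [0.1  0.75 0.38]
slope deg [-2.97 -3.46] z 0.0691 up dir -130.6
circle (array([ 0.51303811, -0.22503082,  0.03708737]), np.float64(0.0005581041467298146))
tcp [ 0.4934 -0.2623  0.2003] ang 45.23 y axis [ 0.0021 -0.003  -1.    ] F [0.1  0.75 0.38] gap -0.0002 t 2.25
-5.4 15.2 7.7 0 -0.89 0
-5.3 15.2 7.8 0 -0.89 0
```

drive_tool --plan "-1 -5 25 8 0 -1.4 0; -1 -5 25 8 0 -1.4 0; -1 0 25 0 0 0 0; -1 0 10 0 0 0 0; -1 0 0 0 0 0 0"

```text
clock: 2.88
tcp_pos: [0.4965, -0.2431, 0.1122]
orientation: [-0.66, 0.661, -0.253, 0.253]
wrist_force: [0.1, 0.3, 0.9]
finger_gap: -0.0003
```

```bash
python3 mv.py .4973 -.2437 .098 48 2
```

```text
tcp [ 0.4965 -0.2431  0.1122] ang 48.09 y axis [ 1.e-04 -9.e-04 -1.e+00] F [0.11 0.28 0.86] gap -0.0003 t 2.875
0.5 7.1 0.0 0 0.05 0
0.5 7.1 0.0 0 0.05 0
```

drive_tool --plan "-1 0 7 0 0 0 0; -1 0 7 0 0 0 0; -1 0 0 0 0 0 0; -1 0 2 0 0 0 0; -1 0 1 0 0 0 0; -1 0 0 0 0 0 0"

```text
clock: 3.62
tcp_pos: [0.4981, -0.2441, 0.0969]
orientation: [-0.66, 0.661, -0.251, 0.255]
wrist_force: [0.5, -0.1, 0.1]
finger_gap: 0.0001
```

```bash
cat > sl.py <<'E'
import sys
from h import *
from workcell import monitor,cams
n=sys.argv[1];cx,cy=float(sys.argv[2]),float(sys.argv[3])
s=monitor.get_state();print('tcp',s['tcp_pos'].round(4),'F',s['wrist_force'].round(2),'t',s['clock'])
for cam in sys.argv[4:] or ['scene']:
    p,d=cams.read_camera(cam);c=cams.calibration(cam)
    np.savez(f"pics/{n}_{cam}.npz",p=p,d=d,**c);cv2.imwrite(f"pics/{n}_{cam}.png",p[:,:,::-1])
    v,u=np.mgrid[0:384,0:512]
    X=depth_pts(c,np.c_[u.ravel(),v.ravel()],d.ravel()).reshape(384,512,3)
    m=(np.hypot(X[:,:,0]-cx,X[:,:,1]-cy)<.034)&(X[:,:,2]>.06)&(X[:,:,2]<.076)&(d>0)
    q=X[m];A=np.c_[q[:,:2]-[cx,cy],np.ones(len(q))];r=np.ones(len(q),bool)
    for _ in range(6):
        b,*_=np.linalg.lstsq(A[r],q[r,2],rcond=None);r=np.abs(A@b-q[:,2])<.0025
    print(cam,len(q),r.sum(),'slope deg',np.degrees(b[:2]).round(2),'z centre',b[2].round(4))
E
python3 sl.py p1 .513 -.226
```

```text
tcp [ 0.4981 -0.2441  0.0969] F [ 0.47 -0.14  0.11] t 3.625
scene 742 713 slope deg [-2.63 -3.4 ] z centre 0.0691
```

drive_tool --plan "-1 0 2 0 0 0 0; -1 0 2 0 0 0 0; -1 0 1 0 0 0 0; -1 0 0 0 0 0 0"

```text
clock: 4.18
tcp_pos: [0.4983, -0.2444, 0.0918]
orientation: [-0.66, 0.661, -0.251, 0.255]
wrist_force: [0.9, 0.1, 0.0]
finger_gap: -0.0002
```

```bash
python3 sl.py p2 .513 -.226
```

```text
tcp [ 0.4983 -0.2444  0.0918] F [0.9  0.13 0.02] t 4.175
scene 691 669 slope deg [-1.32 -1.32] z centre 0.0696
```

drive_tool --plan "-1 0 1 0 0 0 0; -1 0 1 0 0 0 0; -1 0 0 0 0 0 0"

```text
clock: 4.6
tcp_pos: [0.4983, -0.2445, 0.0914]
orientation: [-0.659, 0.661, -0.251, 0.255]
wrist_force: [-1.1, 0.3, 1.6]
finger_gap: -0.0001
```

```bash
python3 sl.py p3 .513 -.226 scene side
```

```text
tcp [ 0.4983 -0.2445  0.0914] F [-1.06  0.32  1.62] t 4.6
scene 688 647 slope deg [-0.02 -0.35] z centre 0.07
side 604 596 slope deg [-0.27 -0.09] z centre 0.0694
```

The lid went level under a light press, with its top at 69.5 mm. I'll release it and check that it tips back.

drive_tool --plan "-1 0 -4 0 0 0 0; -1 0 -8 0 0 0 0; -1 0 -10 0 0 0 0; -1 0 -8 0 0 0 0; -1 0 0 0 0 0 0"

```text
clock: 5.32
tcp_pos: [0.4987, -0.2446, 0.1234]
orientation: [-0.659, 0.661, -0.25, 0.255]
wrist_force: [0.1, -0.6, 0.5]
finger_gap: -0.0001
```

```bash
python3 sl.py p4 .513 -.226 scene side; python3 mv.py .464 -.278 .12 48 2
```

```text
tcp [ 0.4987 -0.2446  0.1234] F [ 0.15 -0.57  0.51] t 5.325
scene 790 763 slope deg [-2.89 -2.98] z centre 0.0691
side 1126 1125 slope deg [-3.   -2.85] z centre 0.0685
tcp [ 0.4982 -0.2443  0.1225] ang 48.1 y axis [ 0.0046 -0.0043 -1.    ] F [-0.48  0.65 -0.84] gap 0.0 t 5.425
-1.5 1.3 -24.0 0 0.05 0
-1.5 1.3 -24.0 0 0.05 0
```

```bash
python3 mv.py .4715 -.2718 .12 48 2;python3 mv.py .4715 -.2718 .080 48 2
```

```text
tcp [ 0.4982 -0.2443  0.1225] ang 48.1 y axis [ 0.0046 -0.0043 -1.    ] F [-0.48  0.65 -0.84] gap 0.0 t 5.425
-0.7 1.3 -19.2 0 0.05 0
-0.7 1.3 -19.2 0 0.05 0
tcp [ 0.4982 -0.2443  0.1225] ang 48.1 y axis [ 0.0046 -0.0043 -1.    ] F [-0.48  0.65 -0.84] gap 0.0 t 5.425
-0.7 21.3 -19.2 0 0.05 0
-0.7 21.3 -19.2 0 0.05 0
```

drive_tool --plan "-1 -1 0 -19 0 0 0; -1 0 0 -19 0 0 0; -1 0 0 0 0 0 0; -1 0 20 0 0 0 0; -1 0 20 0 0 0 0; -1 0 0 0 0 0 0; -1 0 0 0 0 0 0"

```text
clock: 6.3
tcp_pos: [0.4693, -0.275, 0.0815]
orientation: [-0.659, 0.661, -0.252, 0.256]
wrist_force: [0.3, -0.2, 0.3]
finger_gap: 0.0001
```

```bash
python3 mv.py .4800 -.2635 .080 48 3; python3 sl.py q1 .513 -.226 scene side
```

```text
tcp [ 0.4693 -0.275   0.0815] ang 47.91 y axis [ 0.0044 -0.0036 -1.    ] F [ 0.26 -0.16  0.28] gap 0.0001 t 6.3
0.1 0.5 5.2 0 -0.03 0
0.1 0.5 5.2 0 -0.03 0
0.1 0.5 5.2 0 -0.03 0
tcp [ 0.4693 -0.275   0.0815] F [ 0.26 -0.16  0.28] t 6.3
scene 777 748 slope deg [-2.45 -2.96] z centre 0.069
side 76 76 slope deg [-0.68 -3.56] z centre 0.069
```

View pics/q1_side.png

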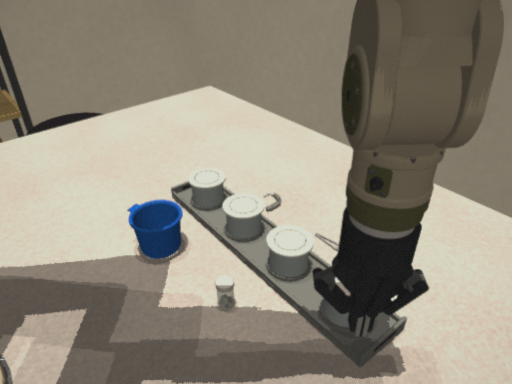

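drive_tool --plan "-1 0 1 5 0 0 0; -1 0 0 4 0 0 0; -1 0 0 3 0 0 0; -1 0 0 2 0 0 0; -1 0 0 0 0 0 0"

```text
clock: 7.02
tcp_pos: [0.4806, -0.2641, 0.0822]
orientation: [-0.659, 0.661, -0.251, 0.257]
wrist_force: [-0.6, -0.6, 0.2]
finger_gap: 0.0001
```

```bash
python3 sl.py q2 .513 -.226 scene; python3 mv.py .4844 -.2587 .080 48 3
```

```text
tcp [ 0.4806 -0.2641  0.0822] F [-0.57 -0.56  0.15] t 7.025
scene 770 736 slope deg [-3.06 -3.39] z centre 0.069
tcp [ 0.4805 -0.2641  0.0822] ang 47.96 y axis [ 0.0069 -0.0053 -1.    ] F [ 0.42 -0.06 -0.89] gap -0.0001 t 7.075
-0.3 0.7 2.2 0 -0.01 0
-0.3 0.7 2.2 0 -0.01 0
-0.3 0.7 2.2 0 -0.01 0
```

drive_tool --plan "-1 0 2 0 0 0 0; -1 0 0.5 1.5 0 0 0; -1 0 0 1.5 0 0 0; -1 0 0 0 0 0 0"

```text
clock: 7.58
tcp_pos: [0.4824, -0.2619, 0.0793]
orientation: [-0.659, 0.661, -0.251, 0.257]
wrist_force: [-0.2, -0.3, 0.4]
finger_gap: 0.0001
```

```bash
python3 sl.py q3 .515 -.2245 scene; python3 mv.py .4844 -.2587 .080 48 3
```

```text
tcp [ 0.4824 -0.2619  0.0793] F [-0.18 -0.32  0.36] t 7.575
scene 778 747 slope deg [-2.57 -2.93] z centre 0.0688
tcp [ 0.4824 -0.2619  0.0793] ang 47.93 y axis [ 0.0065 -0.0052 -1.    ] F [-0.53  0.45 -0.31] gap 0.0002 t 7.625
-0.2 -0.2 1.2 0 -0.02 0
-0.2 -0.2 1.2 0 -0.02 0
-0.2 -0.2 1.2 0 -0.02 0
```

drive_tool --plan "-1 0 0 1.5 0 0 0; -1 0 0 1 0 0 0; -1 0 0 0 0 0 0"

```text
clock: 8.0
tcp_pos: [0.4842, -0.26, 0.0794]
orientation: [-0.659, 0.661, -0.251, 0.257]
wrist_force: [0.5, 0.0, -0.2]
finger_gap: 0.0
```

```bash
python3 sl.py q4 .515 -.2245 scene; python3 mv.py .4844 -.2587 .080 48 3
```

```text
tcp [ 0.4842 -0.26    0.0794] F [ 0.47  0.02 -0.18] t 8.0
scene 720 696 slope deg [ 0.13 -0.06] z centre 0.0665
tcp [ 0.4842 -0.26    0.0794] ang 47.92 y axis [ 0.0066 -0.0053 -1.    ] F [-0.39  0.05 -0.53] gap 0.0004 t 8.05
-0.3 -0.2 0.4 0 -0.03 0
-0.3 -0.2 0.4 0 -0.03 0
-0.3 -0.2 0.4 0 -0.03 0
```

It dropped and reads level. I'll back off and check with the view clear.

drive_tool --plan "-1 0 0 -4 0 0 0; -1 0 0 -15 0 0 0; -1 0 -10 -15 0 0 0; -1 0 -40 0 0 0 0; -1 0 -50 0 0 0 0; -1 0 -50 -20 0 0 0; -1 0 0 -20 0 0 0; -1 0 0 0 0 0 0"

```text
clock: 9.05
tcp_pos: [0.4272, -0.3207, 0.2376]
orientation: [-0.658, 0.661, -0.252, 0.259]
wrist_force: [0.9, 0.1, 0.3]
finger_gap: 0.0001
```

```bash
for a in ".5165 -.223" ".5201 -.1032" ".5233 .0171" ".5271 .1371"; do python3 sl.py f1 $a scene side; done; python3 wl.py w3 .5165 -.223
python3 - <<'E'
import cv2,numpy as np
a=cv2.imread('pics/f1_scene.png')[70:290,130:360];b=cv2.imread('pics/f1_side.png')[160:380,160:410]
o=np.hstack([cv2.resize(x,(400,370)) for x in(a,b)]);cv2.imwrite('pics/f1c.png',o)
E
```

```text
tcp [ 0.4272 -0.3207  0.2376] F [0.86 0.13 0.35] t 9.05
scene 720 697 slope deg [-0.03  0.18] z centre 0.0663
side 1468 1468 slope deg [-0.05  0.23] z centre 0.0657
tcp [ 0.428  -0.3198  0.2371] F [ 1.22  0.58 -0.24] t 9.15
scene 876 854 slope deg [ 0.18 -0.14] z centre 0.0663
side 975 974 slope deg [-0.07  0.12] z centre 0.066
tcp [ 0.4282 -0.3188  0.236 ] F [-0.02 -0.04  0.91] t 9.25
scene 1056 1031 slope deg [-0.06 -0.1 ] z centre 0.0662
side 684 683 slope deg [-0.06 -0.2 ] z centre 0.0661
tcp [ 0.4283 -0.3185  0.2357] F [ 0.27 -0.23  0.18] t 9.35
scene 1300 1266 slope deg [-0.02 -0.09] z centre 0.0661
side 498 492 slope deg [-0.12  0.07] z centre 0.0661
tcp [ 0.4284 -0.3185  0.2357] [ 0.4285 -0.3186  0.2358] F [ 0.35 -0.46  0.69]
slope deg [0.01 0.04] z 0.0663 up dir 80.5
circle (array([ 0.51175822, -0.22617338,  0.03350909]), np.float64(0.004962747903684674))
```

View pics/f1c.png

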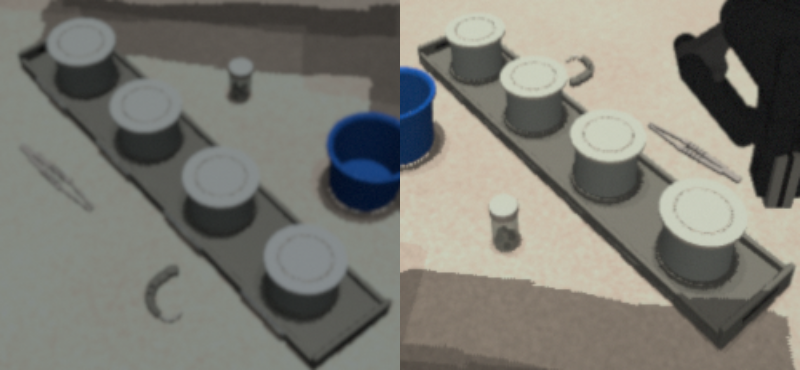

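All four lids lie flat at the same height. The mended one is at about (83,45) in the scene crop and (702,212) in the side crop, and the bystanders have not moved. I'm handing it in.

```bash
python3 -c "
from workcell import job,monitor
print(monitor.get_state()['qvel'].round(3));print(job.hand_in())"
```

```text
[ 0.    -0.002  0.002 -0.001  0.001 -0.   ]
the job is handed in; nothing more can be done
None
```

The lid that rocked was on the end pot, near (0.517, -0.223). It is now fully home and lies flat like the other three, and I handed the job in at about 9.5 s of the 72 s allowed.

- **Finding it:** The camera depth pointed to this lid, tilted 4 to 5°, so I pressed it first, 24 mm out on its raised side. It tipped level with its top at about 69.5 mm, then tipped back when released. I pressed none of the other three.
- **Seating it:** I pushed its overhanging edge towards the pot's axis with the side of the closed fingertips, in steps of 1 to 1.5 mm, until it dropped in. Then I backed off and raised the arm clear.
- **Last checks:** All four lids read level within about 0.25° in both the scene and side views, with tops at 65.7 to 66.3 mm. The pictures show the cup, vial, processor and tweezers where they were, though I did not measure their positions again.
- **Checks that disagreed:**
  - The first wrist-camera fix was 7 mm off because the arm was still moving; I repeated it, and the second agreed with the other cameras.
  - The final wrist-view circle fit was unusable because part of the lid was masked out. Its plane fit still read level, at 66.3 mm.
  - I did not press the lid again after it was seated.

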